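# Check a scooter brake lever stops short of the grip

## Robot

A 6-joint arm with a two-finger parallel gripper is mounted at the origin on the work surface. World frame = base frame: x ahead of the robot, y to its left, z up, the work surface at z = 0. Lengths are in m, angles in rad, forces in N, time in s.
With the tool pointing down it reaches from about 0.225 to 0.875 m from the base axis. Payload 3.4 kg.
Tool frame: the origin (TCP) lies at the very end of the fingers, on their centre line; the grasp point (between the pads) lies 19 mm behind it (grasp_offset is the distance from the TCP to the grasp point, in m); y points along the fingers, z is the direction in which the jaws open and shut, and the axes are right-handed (so a half turn about y gives the same grasp; the last joint's range is limited). The gripper opens to 85 mm and grips with 20 to 120 N. Pads are 22 mm wide; open, the fingers measure 114 mm over their backs; the gripper's body (76 mm by 85 mm) begins 54 mm behind the grasp point. The pads swing forward as they close: fully open they stand 13 mm farther back than shut.
Start: joints at [0.995, 0.276, 1.505, -0, 1.361, -0.121], TCP at [0.253, 0.517, 0.231] pointing down, gripper open.
Joint ranges: [-2.89, 2.89], [-0.75, 2.08], [0.22, 2.7], [-1.18, 4.32], [0.11, 2.71], [-2.7, 2.7]. Speed limits (rad/s): [2.57, 2.57, 3.14, 3.14, 3.14, 3.14].

## Interface

Orientations are given as a unit quaternion [w, x, y, z].
In Python, from rig import get_state, get_image, sign_off, grasp_offset gives the robot as it stands.
- The arm moves only by the shell command python3 -m jog 'ROWS' [FORCE]. ROWS is JSON, one flat list of numbers, 7 for each row, row after row: the closure in counts, from 0 (fully open) to 255 (shut), then the shift along the tool's x, y, z in cm, then the turn, a rotation vector about the tool's x, y, z in units of 8 degrees (1.0 is 8 degrees). In form: [jaw, tx, ty, tz, rx, ry, rz, jaw, tx, ty, tz, rx, ry, rz, ...]. A call has 1 to 12 rows; each row is the pose to reach, as a shift and turn from the pose commanded when the call began, along the tool's axes at that moment; what a row does not reach only later rows make up. A row lasts 1/8 s, in which the tool goes at most 62.5 mm and 10.7 degrees, less where a joint would pass 70% of its speed; a pose out of reach is approached as far as the arm can. A call with a gripper value outside its range is refused whole. The fingers move at their own pace and stop on an object; FORCE is the grip in N (left out, the last holds). Time passes only in rows, so rows that repeat a pose let the fingers close. It gives the time, the measured TCP pose, the force and the opening at its end, in the units of the state.
- get_state(): the state, without advancing time (a new reading comes with each control period).
- get_image(name): name is "scene" or "top" or "wrist"; returns a dict with "color" (384x512x3 uint8, blue, green, red), "mtx" (3x3 intrinsics, pixels), "R" (3x3) and "t" (3): a world point X has camera coordinates R X + t; the wrist camera has in their place "tool_from_camera" (4x4, takes a point from camera to tool coordinates, whose origin is the TCP and whose axes are the tool frame's). Camera axes: x right, y down, z forward; pixel columns grow to the right and rows downward; lengths in m; the calibration is good to about 2 mm. A picture is of the moment at which its call begins: read the wrist's pose just before it. There is no depth.
- sign_off(): hands the job in, once; it reports no verdict.
The state is a dict: "clock": time; "qpos": joint angles; "qd": joint speeds; "effort": joint torques, N m; "position": TCP position; "ee_rot": TCP orientation; "contact_force": force on the tool from outside, world axes, zero at the start; "moment": the same for the moment, N m; "width": finger opening in m.
Only numpy, scipy, OpenCV 4.12 (cv2) and the standard library are available. Lean on these libraries where they do the work, as an engineer would, in place of code of your own. Each camera call takes 0.05 s, during which the arm holds its last target.

## Task

Check the brake lever on the scooter handlebar clamped in the bench stand: using only the outside of the fingers against the lever's outer side, press it in until it comes up against its stop, short of the grip, and keep it there for a second, then let it come all the way back out. Then press it in to its stop a second time and finish while still holding it there. Press firmly but do not force it, never put a finger between the lever and the grip, and leave the grip, the thumb throttle and everything on the mat alone.

Things in the scene. Friction and masses are not known exactly. Their poses are not given: they have to be found in the camera images.
- handlebar: aluminium scooter handlebar fixed in a bench stand. Origin: centre of the stand's 130 x 90 mm foot; z up. The bar (22 mm thick, 440 long) runs along its y axis, 110 mm above the origin; display pod on the middle, top at 149 mm. The brake lever is on the +x side of the +y half. Its black perch fills y = 10 to 66 mm, x up to 50 mm, no higher than 127 mm. Loose things on the mat are under 45 mm high
- lever_pivot (a point): the lever's upright hinge axis at mid height of the blade; in the handlebar's frame always at x = 45, y = 55, z = 110 mm. Its axes turn with the lever: +y runs along the blade to its free end, +x is the way the outer side faces, z up
- lever_pad (a point): where to press: point on the outer side of the blade (the side away from the bar), at x = 6, y = 85 mm in lever_pivot's frame, same axes; moves with the lever. Push along its -x. The blade is plain aluminium, 14 mm high (7 mm above and below this point), 12 mm thick, and ends 122 mm from the pivot
- lever_angle (a joint): brake lever angle, rad: 0 = fully out (the blade leans 0.28 rad away from the bar), grows as it is pressed in, 0.30 = against its hard stop, blade nearly parallel to the bar (0.02 rad past). A spring returns it to 0: at lever_pad it pushes back with about 2.7 N when out and 8 N just before the stop, then gives no more. lever_pad travels about 25 mm
- lever: the whole brake lever; origin and axes as lever_pivot. Only its outer side is to be pressed; at its stop its back stays about 20 mm clear of the black rubber grip (32 mm thick, on the bar at y = 80 to 215 mm)
- throttle (a joint): thumb throttle, a 40 mm black plastic paddle on the -x side of the bar's other (-y) half; 0 = released, grows when pressed (rad). To be left alone
- dish: loose steel dish, 80 mm across, 28 mm high, on the mat beyond and below the lever
- screwdriver: loose screwdriver, 160 mm long, black handle, on the mat on the robot's side of the grip
- tweezers: loose steel tweezers, about 135 mm long, 8 mm high, on the mat
- bit_case: loose yellow bit case, 160 x 72 x 22 mm, on the mat
- phone: loose opened phone, 150 x 72 x 8 mm, on the mat
- spare_collar: loose black plastic collar ring, 38 mm across, 22 mm high, on the mat past the grip's end
- hex_key: loose hex key, 75 mm long, 5 mm thick, on the mat

How it is judged:
By the outcome, as a careful person would: the job done as asked, in the order asked, and still so for the second after the job is handed in, while the arm keeps its last pose, push and grip.
It also fails if it takes over 38 s, if anything falls off the work surface, if the arm or the gripper's body presses on something with over 40 N, if the wrist force passes 120 N, or if a joint passes its speed limit or range.

## Working session

There is one attempt and no reset: what is moved stays moved. The work goes in short steps, Python scripts to look and compute and a shell command to move; the robot and the scene stay as the last step left them, time stands still between calls to the robot, and variables do not carry over. Pictures are saved under pics/ and viewed, and the job is handed in when it is done.

```bash
mkdir -p pics; ls
python3 - <<'E'
from rig import get_state,get_image,grasp_offset
import cv2,json
s=get_state();print(s,grasp_offset)
for n in("scene","top","wrist"):
    d=get_image(n);cv2.imwrite(f"pics/{n}0.png",d["color"]);print(n,{k:v.tolist() for k,v in d.items() if k!="color"})
E
```

```text
pics
{'clock': 0.0, 'qpos': array([ 9.95017251e-01,  2.76623509e-01,  1.50616199e+00, -6.22594235e-06,
        1.36071353e+00, -1.20976722e-01]), 'qd': array([ 1.34887517e-03, -6.07914413e-05, -3.01477777e-04, -9.00117610e-04,
        1.37642069e-03, -1.09076865e-03]), 'effort': array([ 9.94136062e-04, -4.16775835e+01, -2.45807451e+01, -5.66317783e-05,
        1.08683127e-02, -6.93460692e-06]), 'position': array([0.25228414, 0.5160913 , 0.23041197]), 'ee_rot': array([-0.68826827,  0.68953677, -0.1596422 ,  0.15918607]), 'contact_force': array([ 0.23519193, -0.2992583 ,  0.73219785]), 'moment': array([-0.08185055,  0.00042699, -0.03871165]), 'width': 0.08534692507225689} 0.0187
scene {'mtx': [[385.5095681061199, 0.0, 252.41845469243182], [0.0, 385.5095681061199, 192.637775821003], [0.0, 0.0, 1.0]], 'R': [[0.765077105342589, 0.6438878404946512, 0.008091461162210052], [0.4412236909792565, -0.5150335136607608, -0.7348891986720805], [-0.4690188454627879, 0.5658170452269757, -0.6781389193457107]], 't': [-0.4038190507428962, -0.1553790592444968, 1.0494264306740602]}
top {'mtx': [[478.3777839434847, 0.0, 253.16144160072076], [0.0, 478.3777839434847, 179.84197611919456], [0.0, 0.0, 1.0]], 'R': [[0.005638639591850067, -0.9998530243824295, -0.016190595321420632], [-0.9934514040748418, -0.0037534007741349784, -0.11419378146096436], [0.11411622796639831, 0.01672846723216175, -0.9933265550154108]], 't': [0.018875131603389623, 0.5529834326419272, 1.0043681078324118]}
wrist {'mtx': [[321.7960090043211, 0.0, 249.32560442590386], [0.0, 321.7960090043211, 196.21067977781294], [0.0, 0.0, 1.0]], 'tool_from_camera': [[-0.001265729312877047, 0.9512717611774284, 0.30835115423117443, -0.07885308096985674], [-0.00062760869257435, -0.30835209617792225, 0.9512720908814721, -0.14160275451525195], [0.9999990020178186, 0.0010105291051896756, 0.0009873167131349934, -0.00031821989129354744], [0.0, 0.0, 0.0, 1.0]]}
```

View pics/scene0.png

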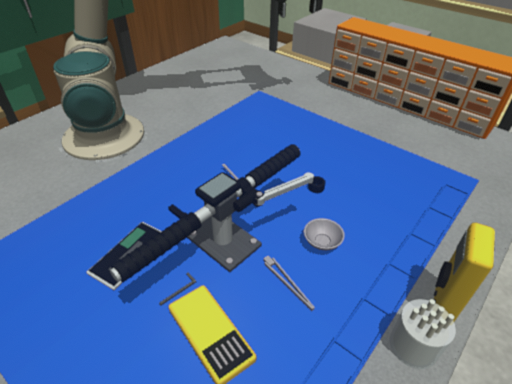

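View pics/top0.png

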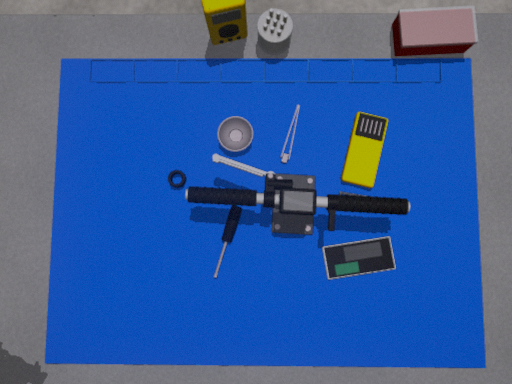

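View pics/wrist0.png

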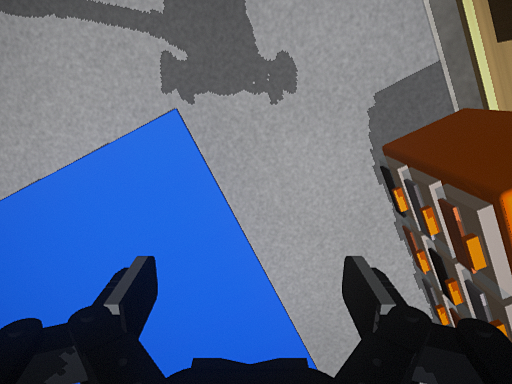

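Run:
```python
import cv2
a=cv2.imread("pics/top0.png")
cv2.imwrite("pics/topc.png",cv2.resize(a[110:250,170:300],None,fx=4.2,fy=4.2,interpolation=cv2.INTER_CUBIC))
cv2.imwrite("pics/topd.png",cv2.resize(a[150:250,255:415],None,fx=5,fy=5,interpolation=cv2.INTER_CUBIC))
a=cv2.imread("pics/scene0.png")
cv2.imwrite("pics/scenec.png",cv2.resize(a[135:285,100:350],None,fx=3.2,fy=3.2,interpolation=cv2.INTER_CUBIC))
```

```text
(no output)
```

View pics/topc.png

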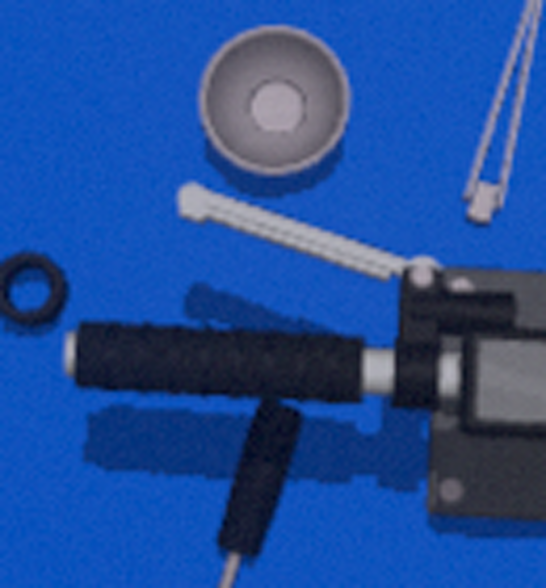

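View pics/topd.png

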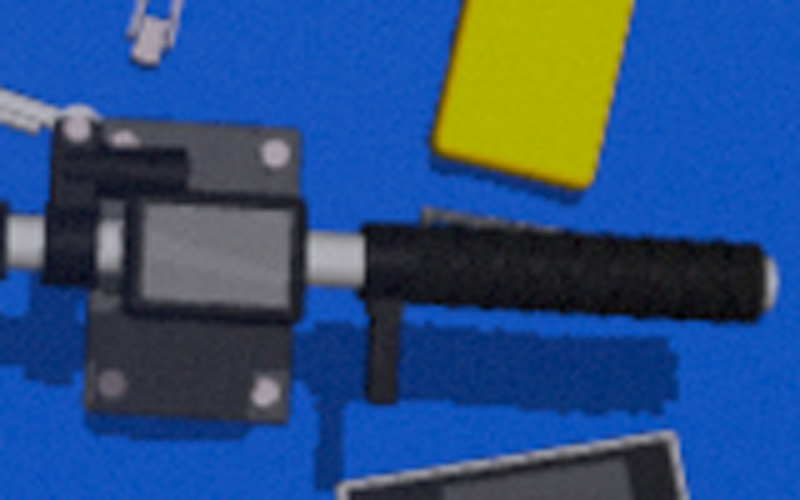

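View pics/scenec.png

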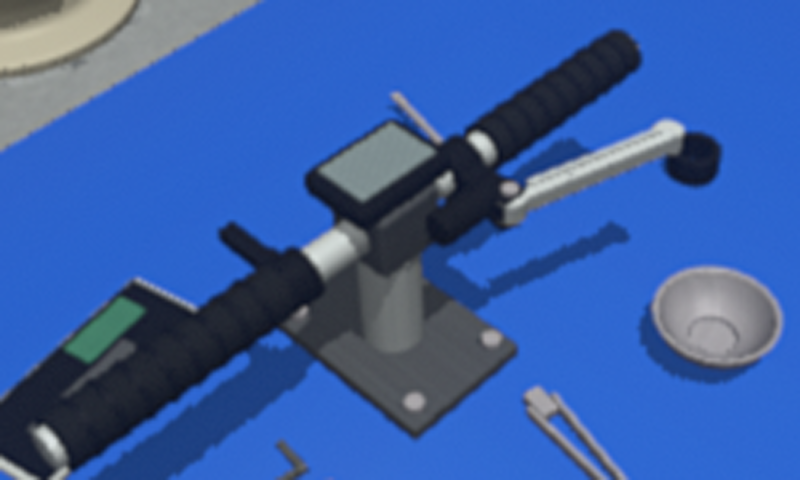

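```bash
cat > h.py <<'E'
import numpy as np
from rig import get_state,get_image
from scipy.spatial.transform import Rotation as R
cam={n:get_image(n) for n in("top","scene")} 
def proj(n,X):
    d=cam[n];c=d["R"]@np.asarray(X)+d["t"];p=d["mtx"]@c;return p[:2]/p[2]
def unproj(n,u,z):
    d=cam[n];r=d["R"].T@np.linalg.solve(d["mtx"],[u[0],u[1],1]);o=-d["R"].T@d["t"];return o+r*(z-o[2])/r[2]
E
python3 - <<'E'
from h import *
from scipy.optimize import least_squares
obs=[("top",(186.2,194.5),(0,.22,.110)),("top",(409.4,206.6),(0,-.22,.110)),("top",(270.5,174.8),(.045,.055,.12)),
("scene",(114.1,273.1),(0,-.22,.110)),("scene",(295.3,151.3),(0,.22,.11)),("scene",(259.4,193.4),(.045,.055,.12))]
def W(p,X):
    c,s=np.cos(p[2]),np.sin(p[2]);return np.array([p[0]+c*X[0]-s*X[1],p[1]+s*X[0]+c*X[1],X[2]])
def res(p,names=("top","scene")): return np.concatenate([proj(n,W(p,X))-u for n,u,X in obs if n in names])
for nm in(("top",),("scene",),("top","scene")):
    r=least_squares(res,[.5,0,0],args=(nm,));print(nm,r.x,r.fun.round(1))
p=r.x
def lev(p,a,X):
    # blade leans .28 toward +x at angle0
    t=.28-a; c,s=np.cos(t),np.sin(t)   # +y dir=(s,c), +x dir=(c,-s)
    return W(p,(.045+X[0]*c+X[1]*s,.055-X[0]*s+X[1]*c,.110+X[2]))
for a in(0,.3): print(a,"pad",lev(p,a,(.006,.085,0)),"tip",lev(p,a,(0,.122,0)),"normal yaw",p[2]-(.28-a))
tip=lev(p,0,(0,.117,.007)); print("tip proj",proj("top",tip),"obs 216,157.9", proj("scene",tip),"obs 310.9 176.6")
for n,u,z in (("top",(236,134),.028),("scene",(323,235),.014)): print("dish",unproj(n,u,z))
E
```

```text
('top',) [ 0.50360393 -0.06747525 -0.05062475] [ 0.8 -0.4 -1.1 -0.3  0.3  0.8]
('scene',) [ 0.50055651 -0.06056216 -0.06257805] [ 0.1  0.1  0.6 -1.3 -0.6  0.9]
('top', 'scene') [ 0.50254447 -0.06411904 -0.05787605] [-0.8 -0.7 -2.8  1.  -1.3  1.1 -0.8  2.7  0.  -0.4 -1.   2.2]
0 pad [0.58448743 0.06639117 0.11      ] tip [0.59109157 0.10328813 0.11      ] normal yaw -0.33787605189598097
0.3 pad [0.55986492 0.07289774 0.11      ] tip [0.5552703 0.1100984 0.11     ] normal yaw -0.037876051895980964
tip proj [214.0480146  156.68868583] obs 216,157.9 [309.80688704 176.14739326] obs 310.9 176.6
dish [0.65468515 0.0598714  0.028     ]
dish [0.65244934 0.07200282 0.014     ]
```

```bash
cat >> h.py <<'E'
def tool():
    s=get_state();q=s["ee_rot"];return s,R.from_quat([q[1],q[2],q[3],q[0]])
def rel(target,yaw=None):
    """shift cm in tool axes, turn units; yaw = world yaw of tool z, tool y down"""
    s,r=tool();d=r.inv().apply(np.asarray(target)-s["position"])*100
    out=[d.round(2)]
    if yaw is not None:
        z=np.array([np.cos(yaw),np.sin(yaw),0]);y=np.array([0,0,-1.]);x=np.cross(y,z)
        out.append((np.degrees((r.inv()*R.from_matrix(np.c_[x,y,z])).as_rotvec())/8).round(2))
    return out
E
python3 - <<'E'
from h import *
s,r=tool();print(r.as_matrix().round(3),s["clock"])
for y in(-.1,-.1+np.pi): print(rel((.635,.068,.23),y))
E
```

```text
[[ 0.898 -0.     0.439]
 [-0.439 -0.     0.898]
 [-0.    -1.    -0.   ]] 0.35
[array([ 54.06,   0.12, -23.49]), array([0.  , 8.71, 0.  ])]
[array([ 54.06,   0.12, -23.49]), array([  0.  , -13.79,  -0.  ])]
```

```bash
python3 -m jog '[255,2,0,-1,0,0.3,0, 255,6,0,-3,0,1,0, 255,12,0,-5,0,2,0, 255,18,0,-8,0,3,0, 255,24,0,-10.5,0,4,0, 255,30,0,-13,0,5,0, 255,36,0,-15.5,0,6,0, 255,42,0,-18,0,7,0, 255,47,0,-20.5,0,8,0, 255,51,0,-22.5,0,8.7,0, 255,53.5,0,-23.5,0,8.7,0, 255,54,0,-23.5,0,8.7,0]' 40
python3 - <<'E'
from h import *
import cv2
s,r=tool();print(s["position"],s["contact_force"],s["width"],s["qpos"].round(2))
for y in(-.1,): print(rel((.625,.068,.09),y))
for n in("top","scene"):cv2.imwrite(f"pics/{n}1.png",cam[n]["color"])
cv2.imwrite("pics/wrist1.png",get_image("wrist")["color"])
E
```

```text
clock: 1.85
position: [0.6348, 0.0666, 0.2309]
ee_rot: [0.474, -0.474, 0.525, -0.524]
contact_force: [-0.0, 0.2, -0.9]
width: -0.0001
[0.63399133 0.06873038 0.23115574] [-0.94676326  1.07265461 -0.26017868] -0.00029233362237148083 [-0.    0.37  1.36  0.    1.41  0.1 ]
[array([ 0.17, 14.12, -0.87]), array([ 0.01,  0.01, -0.01])]
```

View pics/wrist1.png

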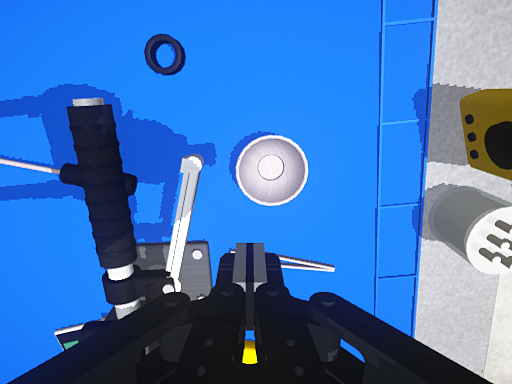

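View pics/scene1.png

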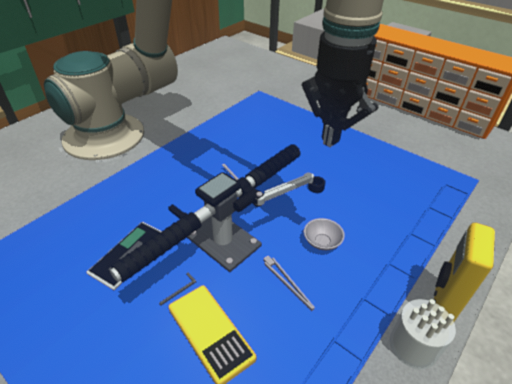

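```bash
cat >> h.py <<'E'
def wun(u,z):
    s,r=tool();d=get_image("wrist");T=d["tool_from_camera"];ray=r.apply(T[:3,:3]@np.linalg.solve(d["mtx"],[u[0],u[1],1]))
    o=s["position"]+r.apply(T[:3,3]);return o+ray*(z-o[2])/ray[2]
E
python3 - <<'E'
from h import *
for n,u,z in(("tip",(192,163),.117),("piv",(170,287),.12),("barend",(87,101),.11),("mid edge outer",(196,215),.117),("dish",(272,170),.028)): print(n,wun(u,z).round(4))
print(get_state()["clock"])
E
```

```text
tip [0.5897 0.0982 0.117 ]
piv [ 0.5533 -0.0129  0.12  ]
barend [0.514  0.1535 0.11  ]
mid edge outer [0.5868 0.0529 0.117 ]
dish [0.6588 0.0642 0.028 ]
2.35
```

```bash
python3 -m jog '[255,0,3,-0.2,0,0,0, 255,0,6,-0.4,0,0,0, 255,0,9,-0.6,0,0,0, 255,0,11.5,-0.6,0,0,0, 255,0,13,-0.6,0,0,0, 255,0,13.5,-0.6,0,0,0, 255,0,13.5,-0.6,0,0,0]'
python3 - <<'E'
from h import *
import cv2
s,r=tool();print(s["clock"],s["position"],s["contact_force"])
for n in("top","scene"):cv2.imwrite(f"pics/{n}2.png",cam[n]["color"])
w=get_image("wrist")["color"]
t=cv2.resize(cam["scene"]["color"][100:260,190:390],None,fx=2,fy=2);cv2.imwrite("pics/mix2.png",np.hstack([t[:320,:400],cv2.resize(w[100:356,120:440],(400,320))]))
E
```

```text
clock: 3.22
position: [0.6289, 0.0689, 0.0967]
ee_rot: [-0.475, 0.475, -0.524, 0.524]
contact_force: [-0.0, -0.2, 0.4]
width: 0.0002
3.325 [0.62935083 0.06887029 0.09737314] [-0.0995717  -0.36994597  0.75251991]
```

View pics/mix2.png

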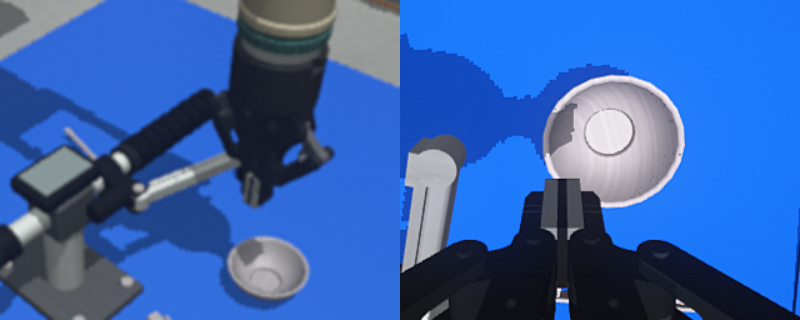

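```bash
python3 -m jog '[255,0,0,-0.7,0,0,0, 255,0,0,-1.4,0,0,0, 255,0,0,-1.9,0,0,0, 255,0,0,-2.2,0,0,0]'; python3 -m jog '[255,0,0,-0.3,0,0,0, 255,0,0,-0.6,0,0,0, 255,0,0,-0.8,0,0,0, 255,0,0,-0.8,0,0,0]';  python3 - <<'E'
from h import *
import cv2
s,r=tool();print(s["clock"],s["position"],s["contact_force"])
w=get_image("wrist")["color"]
t=cv2.resize(cam["scene"]["color"][100:260,190:390],None,fx=2,fy=2);cv2.imwrite("pics/mix3.png",np.hstack([t[:320,:400],cv2.resize(w[100:356,120:440],(400,320))]))
E
```

```text
clock: 3.88
position: [0.6061, 0.0711, 0.0965]
ee_rot: [0.475, -0.475, 0.524, -0.524]
contact_force: [0.3, -0.1, -0.2]
width: 0.0002
clock: 4.38
position: [0.5995, 0.072, 0.0967]
ee_rot: [-0.475, 0.474, -0.524, 0.524]
contact_force: [3.2, 1.6, 0.8]
width: 0.0002
4.475 [0.59947386 0.07198279 0.09663131] [ 4.81150097  1.03694283 -0.2034742 ]
```

View pics/mix3.png

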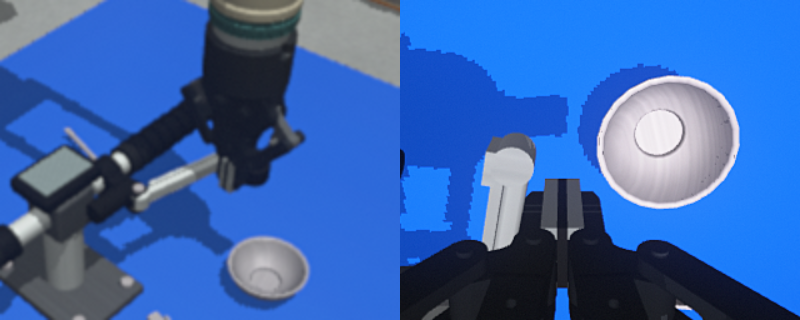

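```bash
python3 -m jog '[255,0,0,-0.4,0,0,0, 255,0,0,-0.8,0,0,0, 255,0,0,-1.2,0,0,0, 255,0,0,-1.5,0,0,0, 255,0,0,-1.7,0,0,0, 255,0,0,-1.7,0,0,0]'; for i in 1; do python3 - <<'E'
from h import *
import cv2
s,r=tool();print(s["clock"],s["position"],s["contact_force"])
w=get_image("wrist")["color"]
t=cv2.resize(cam["scene"]["color"][100:260,190:390],None,fx=2,fy=2);cv2.imwrite("pics/mix4.png",np.hstack([t[:320,:400],cv2.resize(w[100:356,120:440],(400,320))]))
E
done
```

```text
clock: 5.28
position: [0.5829, 0.0743, 0.0966]
ee_rot: [-0.476, 0.473, -0.524, 0.525]
contact_force: [5.8, 3.4, -2.1]
width: -0.0
5.375 [0.58302461 0.07432002 0.09659627] [ 6.61160123  2.88397553 -1.86421422]
```

View pics/mix4.png

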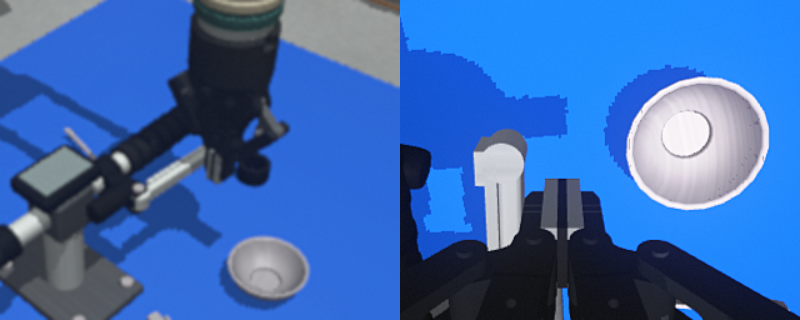

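```bash
for i in 1; do python3 -m jog '[255,0,0,-0.2,0,0,0, 255,0,0,-0.4,0,0,0, 255,0,0,-0.4,0,0,0]'; python3 -m jog '[255,0,0,-0.15,0,0,0, 255,0,0,-0.15,0,0,0]';done
```

```text
clock: 5.8
position: [0.5796, 0.0749, 0.0967]
ee_rot: [-0.476, 0.473, -0.524, 0.525]
contact_force: [7.5, 4.8, -1.6]
width: 0.0003
clock: 6.05
position: [0.5784, 0.075, 0.0967]
ee_rot: [-0.476, 0.473, -0.523, 0.525]
contact_force: [6.9, 4.5, -3.3]
width: -0.0
```

```bash
python3 -m jog '[255,0,0,-0.15,0,0,0, 255,0,0,-0.15,0,0,0]'; python3 -m jog '[255,0,0,-0.15,0,0,0, 255,0,0,-0.15,0,0,0]'
```

```text
clock: 6.3
position: [0.577, 0.0752, 0.0967]
ee_rot: [-0.476, 0.473, -0.523, 0.525]
contact_force: [7.2, 4.3, -2.7]
width: -0.0001
clock: 6.55
position: [0.5758, 0.0753, 0.0967]
ee_rot: [-0.477, 0.473, -0.523, 0.525]
contact_force: [7.3, 3.7, -2.9]
width: -0.0001
```

```bash
python3 -m jog '[255,0,0,-0.15,0,0,0, 255,0,0,-0.15,0,0,0]'; python3 -m jog '[255,0,0,-0.15,0,0,0, 255,0,0,-0.15,0,0,0]'
```

```text
clock: 6.8
position: [0.5757, 0.0754, 0.0968]
ee_rot: [-0.477, 0.472, -0.523, 0.526]
contact_force: [11.0, 4.3, -4.4]
width: -0.0003
clock: 7.05
position: [0.5756, 0.0754, 0.0969]
ee_rot: [-0.478, 0.471, -0.522, 0.526]
contact_force: [12.9, 3.8, -6.6]
width: -0.0002
```

```bash
python3 -m jog '[255,0,0,-0.05,0,0,0, 255,0,0,-0.05,0,0,0, 255,0,0,-0.05,0,0,0, 255,0,0,-0.05,0,0,0, 255,0,0,-0.05,0,0,0, 255,0,0,-0.05,0,0,0, 255,0,0,-0.05,0,0,0, 255,0,0,-0.05,0,0,0, 255,0,0,-0.05,0,0,0, 255,0,0,-0.05,0,0,0, 255,0,0,-0.05,0,0,0, 255,0,0,-0.05,0,0,0]';python3 - <<'E'
from h import *
import cv2
s,r=tool();print(s["clock"],s["position"],s["contact_force"])
w=get_image("wrist")["color"]
t=cv2.resize(cam["top"]["color"][110:250,170:345],None,fx=2.286,fy=2.286);cv2.imwrite("pics/mix5.png",np.hstack([t[:320,:400],cv2.resize(w[100:356,120:440],(400,320))]))
E
```

```text
clock: 8.55
position: [0.5756, 0.0754, 0.0969]
ee_rot: [-0.478, 0.471, -0.522, 0.527]
contact_force: [13.9, 2.5, -7.6]
width: -0.0001
8.65 [0.57561376 0.0753964  0.09696353] [13.7109634   3.14305611 -6.8166288 ]
```

View pics/mix5.png

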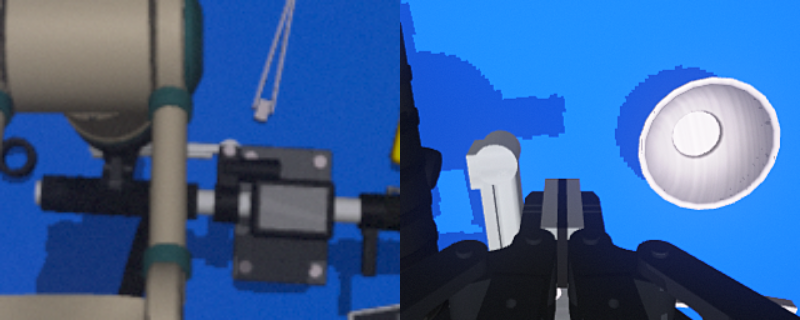

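Run:
```python
from h import *
import cv2
cv2.imwrite("pics/sc6.png",cv2.resize(cam["scene"]["color"][110:230,220:360],None,fx=5,fy=5,interpolation=cv2.INTER_CUBIC))
w=get_image("wrist")["color"];cv2.imwrite("pics/w6.png",w)
```

```text
(no output)
```

View pics/sc6.png

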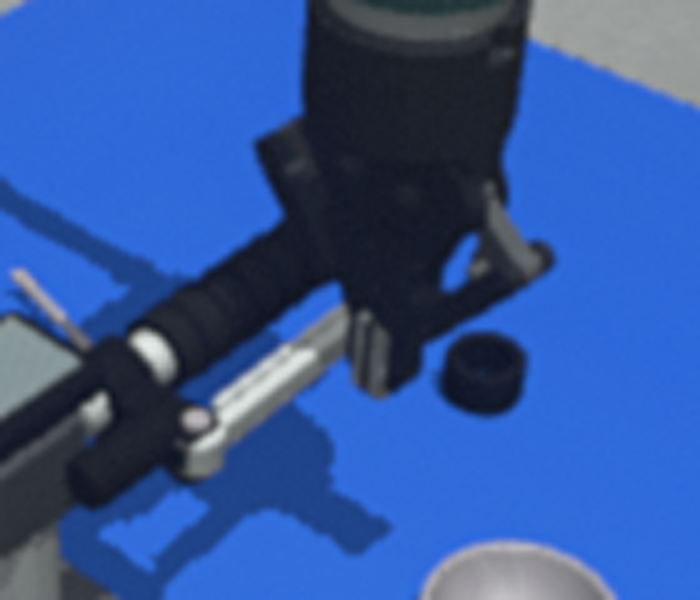

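View pics/w6.png

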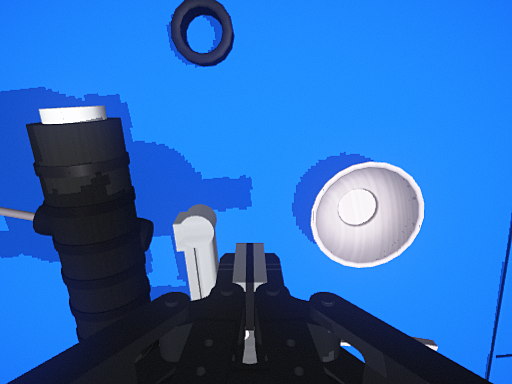

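Run:
```python
from h import *
d=cam["scene"];o=-d["R"].T@d["t"]
for c in((540,260),(548,250),(525,285),(440,335),(395,390)):
    u=(220+c[0]/5,110+c[1]/5)
    r=d["R"].T@np.linalg.solve(d["mtx"],[u[0],u[1],1])
    for y in(.065,.085): print(c,(o+r*(y-o[1])/r[1]).round(3))
```

```text
(540, 260) [0.638 0.065 0.197]
(540, 260) [0.629 0.085 0.18 ]
(548, 250) [0.641 0.065 0.202]
(548, 250) [0.631 0.085 0.186]
(525, 285) [0.635 0.065 0.184]
(525, 285) [0.625 0.085 0.167]
(440, 335) [0.604 0.065 0.145]
(440, 335) [0.593 0.085 0.126]
(395, 390) [0.588 0.065 0.108]
(395, 390) [0.577 0.085 0.088]
```

```bash
python3 -m jog '[255,0,0,0.3,0,0,0, 255,0,0,0.8,0,0,0, 255,0,0,1.3,0,0,0, 255,0,0,1.8,0,0,0, 255,0,0,2.3,0,0,0, 255,0,0,2.8,0,0,0, 255,0,0,3.3,0,0,0, 255,0,0,3.8,0,0,0, 255,0,0,4.2,0,0,0, 255,0,0,4.2,0,0,0, 255,0,0,4.2,0,0,0]';python3 - <<'E'
from h import *
import cv2
s,r=tool();print(s["clock"],s["position"],s["contact_force"])
w=get_image("wrist")["color"]
t=cv2.resize(cam["top"]["color"][110:250,170:345],None,fx=2.286,fy=2.286);cv2.imwrite("pics/mix7.png",np.hstack([t[:320,:400],cv2.resize(w[100:356,120:440],(400,320))]))
E
```

```text
clock: 10.32
position: [0.6111, 0.0707, 0.0961]
ee_rot: [0.475, -0.475, 0.524, -0.524]
contact_force: [-0.0, -0.2, 0.1]
width: 0.0001
10.425 [0.61119719 0.07069489 0.09621054] [-0.21855304  0.45863161 -0.3259093 ]
```

View pics/mix7.png

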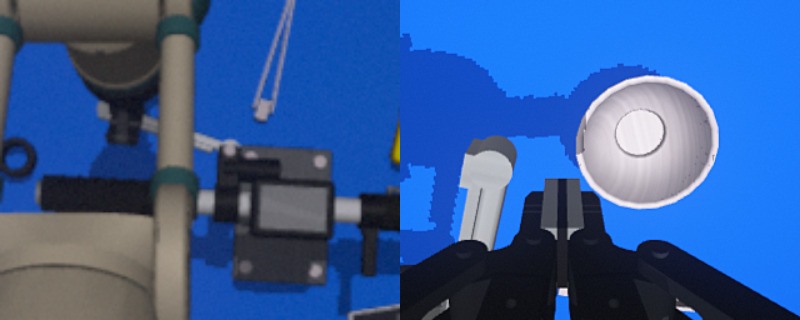

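The lever is back fully out: it leans away from the bar, there is a gap to the fingers, and the force is about zero. Next is the second press.

```bash
python3 -m jog '[255,0,0,-0.5,0,0,0, 255,0,0,-1,0,0,0, 255,0,0,-1.5,0,0,0, 255,0,0,-2,0,0,0, 255,0,0,-2.5,0,0,0, 255,0,0,-3,0,0,0, 255,0,0,-3.4,0,0,0, 255,0,0,-3.7,0,0,0, 255,0,0,-3.9,0,0,0, 255,0,0,-4.1,0,0,0, 255,0,0,-4.2,0,0,0, 255,0,0,-4.2,0,0,0]'; python3 -m jog '[255,0,0,0,0,0,0, 255,0,0,0,0,0,0, 255,0,0,0,0,0,0, 255,0,0,0,0,0,0, 255,0,0,0,0,0,0, 255,0,0,0,0,0,0, 255,0,0,0,0,0,0, 255,0,0,0,0,0,0, 255,0,0,0,0,0,0, 255,0,0,0,0,0,0]';python3 - <<'E'
from h import *
import cv2
s,r=tool();print(s["clock"],s["position"],s["contact_force"])
w=get_image("wrist")["color"]
t=cv2.resize(cam["top"]["color"][110:250,170:345],None,fx=2.286,fy=2.286);cv2.imwrite("pics/mix8.png",np.hstack([t[:320,:400],cv2.resize(w[100:356,120:440],(400,320))]))
E
```

```text
clock: 11.98
position: [0.5757, 0.0755, 0.0973]
ee_rot: [-0.478, 0.471, -0.522, 0.527]
contact_force: [12.3, 2.6, -5.0]
width: -0.0002
clock: 13.22
position: [0.5757, 0.0755, 0.0973]
ee_rot: [-0.478, 0.471, -0.522, 0.527]
contact_force: [12.3, 4.1, -5.6]
width: -0.0002
13.325 [0.57567729 0.0755534  0.09730254] [13.47619359  2.87710696 -5.8278871 ]
```

View pics/mix8.png

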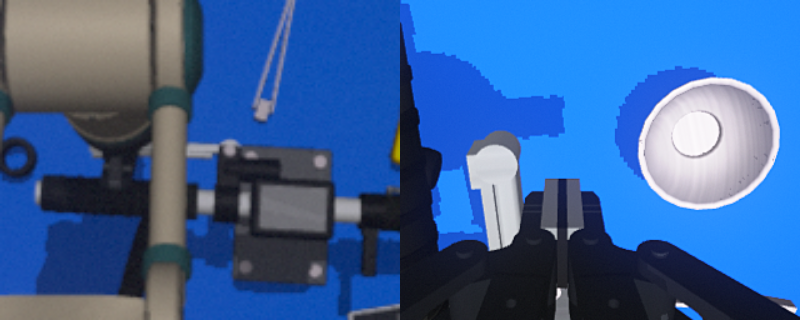

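The picture matches the first hold: the lever is nearly parallel to the bar and the TCP is again at x = 0.5757 with about 13 N.

```bash
python3 -c "
from rig import sign_off
print(sign_off())"
```

```text
the job is handed in; nothing more can be done
None
```

I pressed the brake lever to its stop twice with the outside of the closed fingers, and the job is handed in with the lever still held in.

- **First press:** the fingers met the stop at TCP x ≈ 0.5757 m, where the force rose from about 8.5 N to 13–14 N with no more movement. I held it there for over 1.5 s.
- **Release:** I backed off until the force read about zero. The pictures showed a gap to the fingers and the lever fully out.
- **Second press:** it stopped at the same place (x = 0.5757 m), with about 13 N and the lever nearly parallel to the bar. I held it for 1.2 s, then handed in at about 13.3 s.

In the pictures I took, nothing else had moved, and the gripper's links stayed about 40 mm above the grip by my estimate from one camera.

Two readings were not perfectly clean:
- **Handlebar position:** the two fixed cameras disagreed by a few millimetres, so I found the contact point by force.
- **Side force:** a sideways and downward force of about 6–7 N showed while holding. I put this down to friction and slight tool tilt.

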